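# Load-hold test of a flanged bushing on a screw press

### The arm

A 6-joint arm with a two-finger parallel gripper is mounted at the origin on the work surface; the furniture and walls round the work are solid. World frame = base frame: x ahead of the robot, y to its left, z up, the work surface at z = 0. Lengths are in m, angles in degrees, forces in N, time in s.
With the tool pointing down it reaches from about 0.3 to 0.75 m from the base axis. Payload 8.5 kg.
Tool frame: the origin (TCP) lies on the centre line of the jaws, within the pads' length; the fingertips stand 14 mm ahead of it and the grasp point (between the pads) lies 5 mm behind it; z points along the fingers, x is the direction in which the jaws open and shut, and the axes are right-handed (so a half turn about z gives the same grasp; the last joint's range is limited). The gripper opens to 85 mm and grips with 20 to 120 N. Pads are 22 mm wide; open, the fingers measure 114 mm over their backs; the gripper's body (76 mm by 85 mm) begins 54 mm behind the grasp point. The pads swing forward as they close: fully open they stand 13 mm farther back than shut.
Start: joints at [54.013, 21.807, 74.336, -0, 83.858, -12.336], TCP at [0.221, 0.504, 0.245] pointing down, gripper open.
Joint ranges: [-178.18, 178.18], [-50.72, 133.34], [12.68, 142.11], [-81.47, 261.47], [9.98, 163.14], [-165.26, 165.26]. Speed limits (degrees/s): [136.94, 136.94, 180, 180, 180, 180].

### API

Orientations are given as a 3x3 rotation matrix whose columns are the frame's x, y, z axes.
In Python, from rig import * gives the robot as it stands.
- The arm moves only by the shell command python3 -m crank 'ROWS' [FORCE]. ROWS is JSON, one flat list of numbers, 7 for each row, row after row: the turn, a rotation vector about the world's x, y, z in rad, then the shift along the world's x, y, z in m, then the opening in per cent of the stroke, from 0 (shut) to 100 (fully open). A call has 1 to 20 rows; each row shifts and turns the commanded pose from where the row before left it; what a row does not reach is not made up. A row lasts 1/10 s, in which the tool goes at most 50 mm and 8.59 degrees, less where a joint would pass 70% of its speed; a pose out of reach is approached as far as the arm can. A call is refused whole if a number of a shift passes 0.05 or a number of a turn 0.15, either way. A call with a gripper value outside its range is refused whole. The fingers move at their own pace and stop on an object; FORCE is the grip in N (left out, the last holds). Time passes only in rows, so rows that do not move let the fingers close. It gives the time, the measured TCP pose, the force and the opening at its end, in the units of the state.
- observe(): the state, without advancing time (a new reading comes with each control period).
- get_image(name): name is "side" or "top"; returns a dict with "frame" (400x640x3 uint8, red, green, blue), "fov_y" (degrees; the focal length in pixels is half the picture's height over the tangent of half this angle, whatever the lens; pixels are square), "cx", "cy" (the principal point, pixels), "world_to_cam" (4x4, takes a point from world to camera coordinates). Camera axes: x right, y up, looking along -z (the intrinsics and any distortion apply to the point x, -y, -z); pixel columns grow to the right and rows downward; lengths in m; the calibration is good to about 2 mm. A picture is of the moment at which its call begins. There is no depth.
- close_job(): hands the job in, once; it reports no verdict.
The state is a dict: "time_s": time; "q": joint angles; "qvel": joint speeds; "joint_efforts": joint torques, N m; "position": TCP position; "tool_rot": TCP orientation; "ft_force": force on the tool from outside, world axes, zero at the start; "wrist_torque": the same for the moment, N m; "grip_width": finger opening in m.
Only numpy, scipy, OpenCV 4.12 (cv2) and the standard library are available. Lean on these libraries where they do the work, as an engineer would, in place of code of your own. Each camera call takes 0.05 s, during which the arm holds its last target. There are 200 camera calls.

### The job

Put the tall white bushing under its test load: stand it flange down, fully seated, in the round pocket of the bench press's anvil, then swing the press arm over it, gently and fully home against its stop, and turn the black knob clockwise until the black hand of the gauge points inside the red band and stays there. Do not let the hand run past the band (an overloaded bushing is scrap), keep any push or lift on bushing and knob below about 10 N to spare the press and its gauge, and leave the press loaded, hands off, with everything else on the bench where it was.

Things in the scene. Friction and masses are not known exactly. Their poses are not given: they have to be found in the camera images.
- bushing_tall: the bushing to test: white turned plastic, standing upright on its flange, 30 tall; flange (lower end) 22 across, barrel above it narrower; 50 g. Origin: centre of its underside, z up along it. Grip it across the barrel from above
- bushing_squat: another white bushing, wider and lower (28 across, 22 tall), not part of the job. Origin: centre of its underside
- tape_blue: roll of blue tape, 100 across, 24 high, a bystander; origin: centre of its underside
- press: bench screw press, dark blue-grey, L-shaped base plate 194 x 260 x 14. Origin: on the bench under the anvil's axis; x points from the anvil to the column (its back), y to its left, z up. Spring housing under the anvil 80 across, steel column 95 behind it; the dial stands left of it (y 71 to 183 mm), up to 101 high
- pocket (a point): centre of the floor of the pocket in the anvil, 77 above the bench; same axes as the press. The anvil is a 46 square steel block, its top 7 above the pocket floor; the round pocket is 24.5 across, 7 deep, with a 2 mm chamfer
- anvil (a joint): how far the sprung anvil has sunk, m: 0 unloaded. It stays up until about 5 N presses on it, then sinks 1 mm for every further 2.5 N, 7 mm at most; the gauge hand shows it
- column_axis (a point): point on the upright axis of the column, 95 behind the anvil's axis, 141 above the bench, at mid-height of the swing arm (26 wide, 22 high). Same axes as the press. The arm's hub is 45 across and reaches 171 above the bench
- swing (a joint): angle of the press arm about the column, rad. 0 = home, against its stop (a rubber sleeve that gives about 1 mm at 10 N), the screw straight above the pocket; positive = swung out to the press's right (-y), counter-clockwise from above; starts at 1.05 to 1.3. Column to screw 95. It stays where it is left; 2 to 4 N move it. Tightening the knob presses the arm against its stop
- beam (a joint): how far the slender arm is bent up (+) or down (-), rad, 0 at rest: it springs, 1 mm at the screw (0.0105 rad) for every 13.6 N of lift or push there. The test load alone bends it up to 0.012; much more means that the hand pulls or pushes on the knob
- knob_grip (a point): on the screw's axis at mid-height of the black fluted knob: round, gripping width 43, 24 high, clear all round, 189 above the bench at the start; the arm's boss ends 16 below its underside. Clockwise from above tightens. The knob comes down with the screw, 16 mm a turn (2.55 mm per rad), so the hand must follow it down. 0.08 to 0.13 N m turn it; it stays where it is left
- foot: the screw's round foot, 20 across, under the end of the arm. It is fixed with a lock nut at a height that differs from day to day: 1 to 3 mm above the top of a seated bushing when the arm is home, so nothing happens on the gauge for the first 0.4 to 1.2 rad of the knob. Origin: on the screw's axis, about 30 above its underside
- load_hand (a joint): angle of the black gauge hand, rad, growing clockwise as seen facing the dial: 0 = no load; 0.4 rad for every mm that the anvil sinks (about 0.85 rad for 1 rad of the knob once the foot bears on the bushing); ends at 2.8. Pushing down on the knob moves it too, about 0.025 rad per N (lifting moves it back), so the true reading is the one with the hand off or without push
- set_band (a joint): angle of the middle of the red band on the same scale as the hand, 1.2 to 1.7 rad; the band spans 0.15 rad to either side and is set for this batch. Hand and band lie under the dial's glass
- load_tip (a point): on the black hand, 40 from the dial's centre. The dial faces up and to the front (its face leans 42 degrees from level), its centre 62 above the bench, 127 left and 8 in front of the anvil's axis; zero is 83 degrees to the left of its top
- band_mid (a point): on the middle line of the red band, 40 from the dial's centre; its x points outwards, its y counter-clockwise over the dial

How it is judged:
By the outcome, as a careful person would: the job done as asked, in the order asked, and still so for the second after the job is handed in, with the robot touching nothing.
It also fails if it takes over 72 s, if anything falls off the work surface, if the arm or the gripper's body presses on something with over 40 N, if the wrist force passes 120 N, or if a joint passes its speed limit or range.

## Working session

There is one attempt and no reset: what is moved stays moved. The work goes in short steps, Python scripts to look and compute and a shell command to move; the robot and the scene stay as the last step left them, time stands still between calls to the robot, and variables do not carry over. Pictures are saved under pics/ and viewed, about 8 in all and at most 12, crops included, and the job is handed in when it is done.

```bash
ls; mkdir -p pics; python3 - <<'E'
from rig import *
import cv2
for n in("side","top"):
    d=get_image(n); cv2.imwrite(f"pics/{n}0.png",d["frame"][:,:,::-1]); print(n,{k:v for k,v in d.items() if k!="frame"})
s=observe();print(s)
E
```

```text
pics
side {'fov_y': 52.59571892098085, 'cx': 317.5066606069223, 'cy': 207.07320315909635, 'world_to_cam': array([[ 0.97081374, -0.23978326, -0.0049667 , -0.56994515],
       [ 0.12558959,  0.49061565,  0.86227811, -0.13436052],
       [-0.20432312, -0.8377352 ,  0.5064107 , -1.1653795 ],
       [ 0.        ,  0.        ,  0.        ,  1.        ]])}
top {'fov_y': 43.093760574754846, 'cx': 317.8114124811941, 'cy': 200.6660979368626, 'world_to_cam': array([[-0.02017645, -0.99965673,  0.01671308, -0.1160205 ],
       [ 0.98034357, -0.01649962,  0.19660682, -0.55809905],
       [-0.19626357,  0.02035139,  0.98033996, -1.40730807],
       [ 0.        ,  0.        ,  0.        ,  1.        ]])}
{'time_s': 0.1, 'q': array([ 5.40124415e+01,  2.18381078e+01,  7.43790785e+01,  4.59484549e-04,
        8.38603438e+01, -1.23348359e+01]), 'qvel': array([-0.01438257, -0.0219708 , -0.07505263, -0.04684796, -0.0525773 ,
        0.03623242]), 'joint_efforts': array([ 4.86502686e-03, -4.49221838e+01, -2.31657153e+01, -1.37488832e-04,
        3.65138534e-03, -5.41471286e-05]), 'position': array([0.22049727, 0.50359309, 0.2447722 ]), 'tool_rot': array([[ 4.01192346e-01,  9.15993482e-01, -8.01578042e-04],
       [ 9.15992881e-01, -4.01193037e-01, -1.09021206e-03],
       [-1.32021467e-03, -2.96855047e-04, -9.99999084e-01]]), 'ft_force': array([-0.32060939,  0.28619711,  0.36575788]), 'wrist_torque': array([ 0.0308498 ,  0.00724219, -0.01268281]), 'grip_width': 0.08560756199613866}
```

View pics/side0.png

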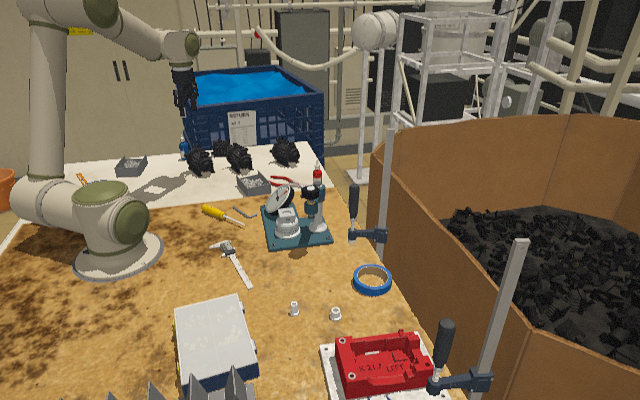

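View pics/top0.png

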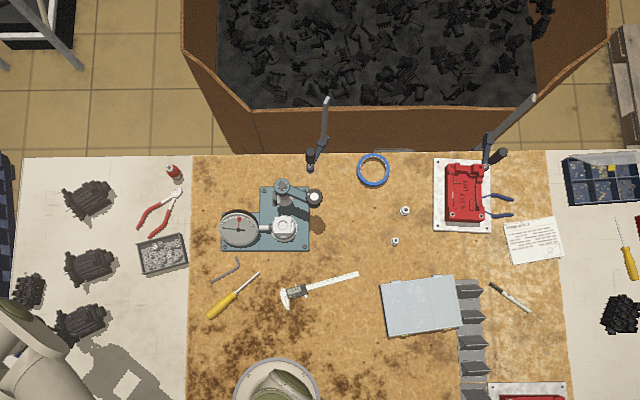

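```bash
python3 - <<'E'
import cv2,numpy as np
t=cv2.imread("pics/top0.png");s=cv2.imread("pics/side0.png")
R=lambda im,r0,r1,c0,c1,w,h:cv2.resize(im[r0:r1,c0:c1],(w,h),interpolation=cv2.INTER_CUBIC)
a=np.vstack([np.hstack([R(t,170,260,210,330,480,360),R(t,200,250,380,420,320,360)]),np.hstack([R(s,180,260,255,340,255,240),R(s,290,330,280,350,420,240),np.zeros((240,125,3),np.uint8)])])
cv2.imwrite("pics/crop0.png",a)
E
```

```text
(no output)
```

View pics/crop0.png

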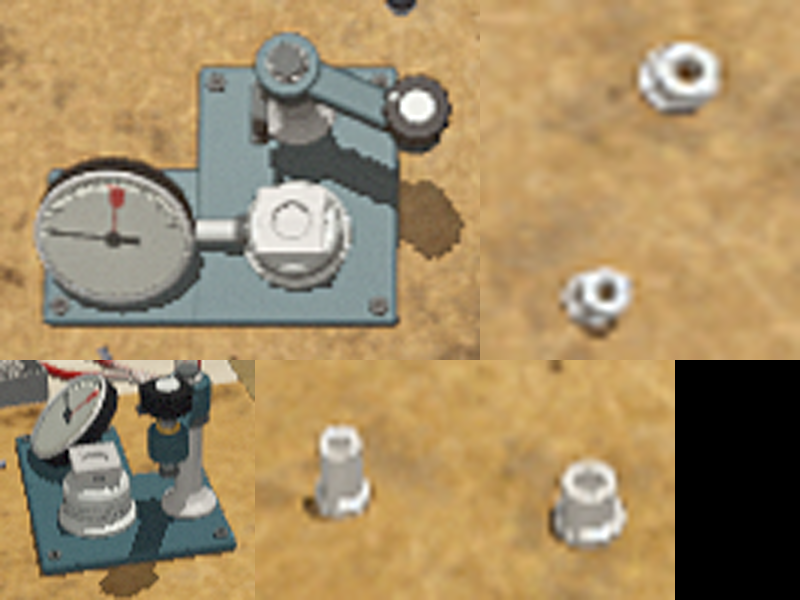

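```bash
cat > h.py <<'E'
import numpy as np,cv2
from rig import *
from scipy.optimize import least_squares
CAM={}
def cams():
    for n in("side","top"): CAM[n]=get_image(n)
    return CAM
def proj(n,P):
    d=CAM[n];f=200/np.tan(np.radians(d["fov_y"]/2));c=d["world_to_cam"]@np.append(P,1)
    return np.array([d["cx"]+f*c[0]/-c[2],d["cy"]-f*c[1]/-c[2]])
def onz(n,uv,z):
    return least_squares(lambda p:proj(n,[p[0],p[1],z])-uv,[.5,0]).x
def tri(a,b):
    r=least_squares(lambda p:np.r_[proj("top",p)-a,proj("side",p)-b],[.5,0,.05]);return r.x,r.fun
E
python3 - <<'E'
from h import *
cams()
print("tall",onz("top",[395.9,240.3],.03),onz("side",[294.2,303.5],.03),tri([395.9,240.3],[294.2,303.5]))
c=lambda x,y:[209.6+x/4,169.6+y/4]
pts=[("top",(0,0,.084),c(292,222)),("top",(.095,0,.171),c(287,60)),("top",(-.008,.127,.062),c(114,240)),
("side",(0,0,.084),[287.2,210.5])]
for k in pts: print(k,onz(k[0],k[2],k[1][2]))
for q in [(200,67),(398,68),(398,318),(43,318)]: print(onz("top",c(*q),.014))
print("knob",onz("top",c(418,106),.203), tri(c(418,106),[310.5,188]))
f=lambda p:np.concatenate([proj(n,[p[0]+np.cos(p[2])*P[0]-np.sin(p[2])*P[1],p[1]+np.sin(p[2])*P[0]+np.cos(p[2])*P[1],P[2]])-np.array(u) for n,P,u in pts])
r=least_squares(f,[.55,-.03,0]);print(r.x,np.degrees(r.x[2]),r.fun.round(1))
E
```

```text
tall [ 0.43991699 -0.35135771] [ 0.4441702  -0.35200735] (array([ 0.44256921, -0.35162041,  0.0295319 ]), array([ 0.01700969, -0.89080186, -0.69764681,  0.15357187]))
('top', (0, 0, 0.084), [282.6, 225.1]) [ 0.48213317 -0.02563135]
('top', (0.095, 0, 0.171), [281.35, 184.6]) [ 0.57833434 -0.02739217]
('top', (-0.008, 0.127, 0.062), [238.1, 229.6]) [0.4747972  0.10171645]
('side', (0, 0, 0.084), [287.2, 210.5]) [ 0.48955113 -0.01990683]
[0.61085891 0.04573402]
[ 0.607678   -0.10202749]
[ 0.4206393  -0.09888508]
[0.42540546 0.15927426]
knob [ 0.53876553 -0.11389179] (array([ 0.53996397, -0.11399998,  0.20076997]), array([ 0.02475645, -0.27514325, -0.27394295,  0.07009375]))
[ 4.84167416e-01 -2.58174293e-02  1.59006608e-06] 9.110407541530834e-05 [ 0.1 -0.7 -0.6 -0.3  0.2 -0.5 -1.4  1.2]
```

```bash
python3 -m crank '[0,0,0,0.011,-0.043,0,60, 0,0,0,0.011,-0.043,0,60, 0,0,0,0.011,-0.043,0,60, 0,0,0,0.011,-0.043,0,60, 0,0,0,0.011,-0.043,0,60, 0,0,0,0.011,-0.043,0,60, 0,0,0,0.011,-0.043,0,60, 0,0,0,0.011,-0.043,0,60, 0,0,0,0.011,-0.043,0,60, 0,0,0,0.011,-0.043,0,60, 0,0,0,0.011,-0.043,0,60, 0,0,0,0.011,-0.043,0,60, 0,0,0,0.011,-0.043,0,60, 0,0,0,0.011,-0.043,0,60, 0,0,0,0.011,-0.043,0,60, 0,0,0,0.011,-0.043,0,60, 0,0,0,0.011,-0.043,0,60, 0,0,0,0.011,-0.043,0,60, 0,0,0,0.011,-0.043,0,60, 0,0,0,0.011,-0.043,0,60]' 20
```

```text
time_s: 2.2
position: [0.4407, -0.358, 0.2451]
tool_rot: [[0.401, 0.916, -0.0], [0.916, -0.401, 0.0], [0.0, -0.0, -1.0]]
ft_force: [1.3, -0.4, 0.3]
grip_width: 0.0513
```

```bash
python3 -m crank '[0,0,0,0.001,0.005,-0.045,60, 0,0,0,0,0,-0.045,60, 0,0,0,0,0,-0.045,60, 0,0,0,0,0,-0.035,60, 0,0,0,0,0,-0.01,60, 0,0,0,0,0,0,60]'; python3 - <<'E'
from h import *
cams();s=observe();print(s["position"],s["ft_force"])
p=s["position"]
L=[]
for n,(P) in (("top",p),("side",p)):
    u=proj(n,[p[0],p[1],.03]);print(n,u,"tcp",proj(n,p))
    im=CAM[n]["frame"][:,:,::-1];c,r=int(u[0])-25,int(u[1])-45
    L.append(cv2.resize(im[r:r+75,c:c+50],(400,600),interpolation=cv2.INTER_CUBIC));print(n,"crop origin",c,r)
cv2.imwrite("pics/hover.png",np.hstack(L))
E
```

```text
time_s: 2.8
position: [0.4415, -0.351, 0.0647]
tool_rot: [[0.401, 0.916, -0.001], [0.916, -0.401, 0.002], [0.001, -0.002, -1.0]]
ft_force: [0.7, -0.3, -0.0]
grip_width: 0.0512
[ 0.44227544 -0.35194975  0.06699006] [ 0.86801934 -0.20662516  1.27847894]
top [396.06209743 239.48818618] tcp [398.25680844 237.90291059]
top crop origin 371 194
side [293.3985634  303.62429429] tcp [292.83118514 291.65013733]
side crop origin 268 258
```

View pics/hover.png

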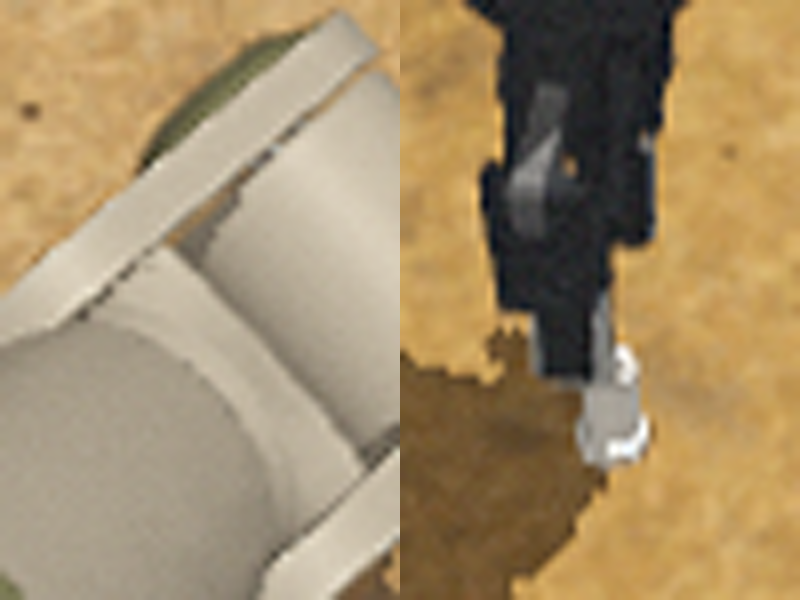

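```bash
python3 -m crank '[0,0,0,0,0,-0.02,60, 0,0,0,0,0,-0.014,60, 0,0,0,0,0,-0.005,50, 0,0,0,0,0,0,0, 0,0,0,0,0,0,0, 0,0,0,0,0,0,0, 0,0,0,0,0,0,0, 0,0,0,0,0,0,0]' 20
```

```text
time_s: 3.7
position: [0.4421, -0.3518, 0.0277]
tool_rot: [[0.401, 0.916, 0.002], [0.916, -0.401, -0.002], [-0.001, 0.002, -1.0]]
ft_force: [-0.7, 0.6, 8.7]
grip_width: 0.0171
```

```bash
python3 -m crank '[0,0,0,0,0,0.002,0, 0,0,0,0,0,0,0, 0,0,0,0,0,0,0]' 20; python3 -m crank '[0,0,0,0,0,0,45, 0,0,0,0,0,0,45, 0,0,-0.149,0,0,0,45, 0,0,-0.149,0,0,0,45, 0,0,-0.149,0,0,0,45, 0,0,-0.149,0,0,0,45, 0,0,-0.149,0,0,0,45, 0,0,-0.149,0,0,0,45, 0,0,-0.149,0,0,0,45, 0,0,-0.149,0,0,0,45, 0,0,-0.149,0,0,0,45, 0,0,-0.149,0,0,0,45, 0,0,-0.08,0,0,0,45, 0,0,0,0,0,0,0, 0,0,0,0,0,0,0, 0,0,0,0,0,0,0, 0,0,0,0,0,0,0]'
```

```text
time_s: 4.0
position: [0.4416, -0.3512, 0.0283]
tool_rot: [[0.401, 0.916, -0.0], [0.916, -0.401, 0.0], [0.0, -0.0, -1.0]]
ft_force: [0.2, 0.3, -0.7]
grip_width: 0.0175
time_s: 5.7
position: [0.4416, -0.3513, 0.0284]
tool_rot: [[0.917, -0.399, 0.0], [-0.399, -0.917, -0.0], [0.0, 0.0, -1.0]]
ft_force: [0.1, 0.2, 0.9]
grip_width: 0.0173
```

```bash
python3 -m crank '[0,0,0,0,0,0.02,0, 0,0,0,0,0,0.045,0, 0,0,0,0,0,0.05,0, 0,0,0,0,0,0.05,0, 0,0,0,0.001,0.01,0.045,0, 0,0,0,0.005,0.04,0.01,0, 0,0,0,0.005,0.04,0,0, 0,0,0,0.005,0.04,0,0, 0,0,0,0.005,0.04,0,0, 0,0,0,0.005,0.04,0,0, 0,0,0,0.005,0.04,0,0, 0,0,0,0.005,0.04,0,0, 0,0,0,0.008,0.025,0,0, 0,0,0,0.003,0.011,-0.03,0, 0,0,0,0,0,-0.04,0, 0,0,0,0,0,-0.03,0, 0,0,0,0,0,-0.01,0, 0,0,0,0,0,0,0, 0,0,0,0,0,0,0]' 20; python3 - <<'E'
from h import *
cams();s=observe();p=s["position"];print(p,s["ft_force"],s["grip_width"])
L=[]
for n in("top","side"):
    for q in ([p[0],p[1],p[2]-.0284],[p[0],p[1],.084]): print(n,proj(n,q).round(1))
    im=CAM[n]["frame"][:,:,::-1];c,r=(255,180) if n=="side" else (225,180)
    L.append(cv2.resize(im[r:r+75,c:c+50],(400,600),interpolation=cv2.INTER_CUBIC))
cv2.imwrite("pics/hover2.png",np.hstack(L))
E
```

```text
time_s: 7.6
position: [0.4894, -0.0255, 0.1396]
tool_rot: [[0.916, -0.4, 0.002], [-0.4, -0.916, -0.001], [0.002, -0.0, -1.0]]
ft_force: [-0.5, 0.5, -0.4]
grip_width: 0.0172
[ 0.48936166 -0.02551893  0.13978021] [-0.37643096 -0.39029969 -0.21572626] 0.017534133983039654
top [282. 221.]
top [282.5 222.6]
side [287.1 203.5]
side [287.5 211.4]
```

View pics/hover2.png

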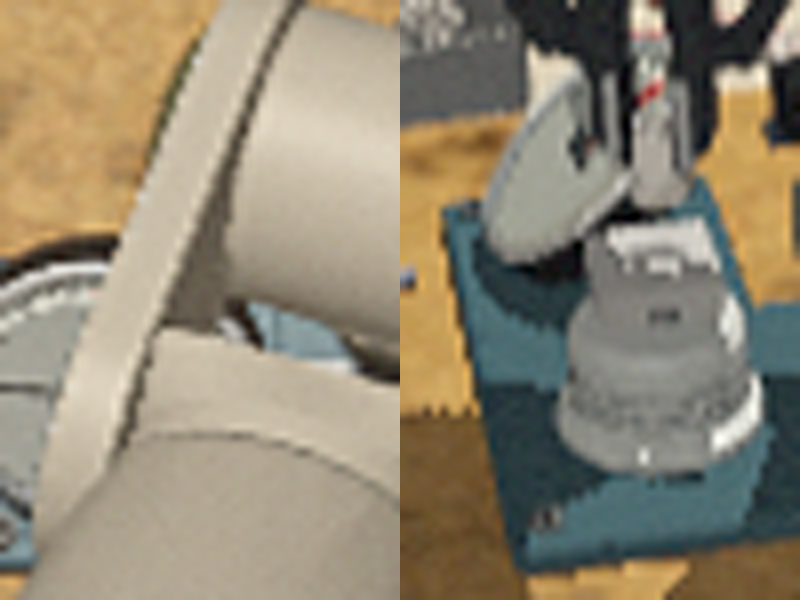

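```bash
python3 - <<'E'
from h import *
cams()
L=[]
x0,y0,a=.485,-.0265,np.radians(-1.0)
for n,(c,r) in (("top",(270,212)),("side",(274,196))):
    im=cv2.imread(f"pics/{n}0.png")[r:r+30,c:c+26]
    im=cv2.resize(im,None,fx=15,fy=15,interpolation=cv2.INTER_NEAREST)
    def dr(pts,col):
        q=np.array([(proj(n,[x0+np.cos(a)*u-np.sin(a)*v,y0+np.sin(a)*u+np.cos(a)*v,.084])-[c,r]+.5)*15 for u,v in pts])
        cv2.polylines(im,[q.astype(int)],True,col,1)
    t=np.linspace(0,6.28,40)
    dr(np.c_[.01225*np.cos(t),.01225*np.sin(t)],(0,0,255));dr(np.c_[.01425*np.cos(t),.01425*np.sin(t)],(0,160,0))
    dr(np.array([[1,1],[1,-1],[-1,-1],[-1,1]])*.023,(255,0,0))
    L.append(im)
cv2.imwrite("pics/pocket.png",np.hstack(L))
E
```

```text
(no output)
```

View pics/pocket.png

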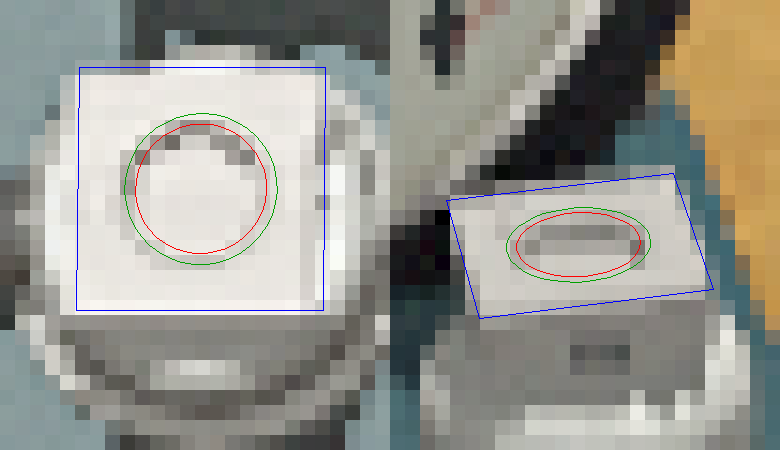

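```bash
python3 -m crank '[0,0,0,-0.0044,-0.0005,-0.012,0, 0,0,0,0,0,-0.01,0, 0,0,0,0,0,-0.004,0, 0,0,0,0,0,-0.001,0, 0,0,0,0,0,0,0, 0,0,0,0,0,0,0]' 20;  python3 -m crank '[0,0,0,0,0,-0.001,0, 0,0,0,0,0,-0.001,0, 0,0,0,0,0,0,0]' 20
```

```text
time_s: 8.4
position: [0.4844, -0.0257, 0.1117]
tool_rot: [[0.916, -0.4, 0.0], [-0.4, -0.916, -0.0], [0.0, -0.0, -1.0]]
ft_force: [-1.5, 1.0, 3.1]
grip_width: 0.0172
time_s: 8.7
position: [0.4846, -0.0259, 0.1093]
tool_rot: [[0.916, -0.4, 0.001], [-0.4, -0.916, -0.0], [0.001, -0.0, -1.0]]
ft_force: [1.4, -0.0, -0.5]
grip_width: 0.0171
```

```bash
python3 -m crank '[0,0,0,0,0,-0.0015,0, 0,0,0,0,0,-0.001,0, 0,0,0,0,0,-0.001,0, 0,0,0,0,0,0,0, 0,0,0,0,0,0,0]' 20
```

```text
time_s: 9.2
position: [0.4845, -0.0258, 0.1058]
tool_rot: [[0.916, -0.4, 0.001], [-0.4, -0.916, -0.0], [0.001, -0.0, -1.0]]
ft_force: [3.1, -0.1, -0.9]
grip_width: 0.0172
```

```bash
python3 -m crank '[0,0,0,0.0005,0,-0.0005,0, 0,0,0,0,0,-0.0005,0, 0,0,0,0,0,0,0]' 20;python3 -m crank '[0,0,0,0,0,-0.0008,0, 0,0,0,0,0,0,0]' 20
```

```text
time_s: 9.5
position: [0.4847, -0.0257, 0.105]
tool_rot: [[0.916, -0.4, 0.0], [-0.4, -0.916, -0.0], [0.0, 0.0, -1.0]]
ft_force: [0.9, -0.3, 3.1]
grip_width: 0.0172
time_s: 9.7
position: [0.4847, -0.0257, 0.1042]
tool_rot: [[0.916, -0.4, 0.0], [-0.4, -0.916, -0.0], [0.0, -0.0, -1.0]]
ft_force: [0.7, 0.2, 6.3]
grip_width: 0.0173
```

```bash
python3 -m crank '[0,0,0,0,0,0.001,40, 0,0,0,0,0,0,40, 0,0,0,0,0,0,40, 0,0,0,0,0,0.015,40, 0,0,0,0,0,0.04,40, 0,0,0.144,0,0,0.045,65, 0,0,0.144,0,0,0.045,65, 0,0,0.144,0.01,-0.015,0,65, 0,0,0.144,0.02,-0.03,0,65, 0,0,0.144,0.018,-0.03,0,65, 0,0,0.144,0.008,-0.0133,0,65, 0,0,0.144,0,0,0,65, 0,0,0.144,0,0,0,65, 0,0,0.144,0,0,0,65, 0,0,0.144,0,0,0,65, 0,0,0.144,0,0,0,65, 0,0,0.144,0,0,0,65, 0,0,0.144,0,0,0,65, 0,0,0.144,0,0,0,65, 0,0,0.144,0,0,0,65]' 20;python3 -m crank '[0,0,0.144,0,0,0,65, 0,0,0.144,0,0,0,65, 0,0,0.144,0,0,0,65, 0,0,0.144,0,0,0,65, 0,0,0.144,0,0,0,65, 0,0,0,0,0,0,65]' ; python3 - <<'E'
from h import *
cams();print(observe()["q"].round(1),observe()["position"])
L=[]
for n,(c,r) in (("top",(215,165)),("side",(250,150))):
    im=CAM[n]["frame"][r:r+100,c:c+66,::-1]
    L.append(cv2.resize(im,(396,600),interpolation=cv2.INTER_CUBIC))
cv2.imwrite("pics/k.png",np.hstack(L))
E
```

```text
time_s: 11.7
position: [0.5405, -0.1139, 0.2496]
tool_rot: [[-0.182, 0.983, -0.001], [0.983, 0.182, 0.0], [0.001, -0.001, -1.0]]
ft_force: [0.3, -0.4, 0.4]
grip_width: 0.0554
time_s: 12.3
position: [0.5413, -0.1122, 0.2497]
tool_rot: [[-0.779, 0.627, -0.002], [0.627, 0.779, -0.001], [0.001, -0.002, -1.0]]
ft_force: [-0.5, -0.1, 0.0]
grip_width: 0.0553
[-2.400e+01  2.190e+01  7.340e+01 -1.000e-01  8.470e+01 -1.653e+02] [ 0.54130667 -0.11236909  0.24978154]
```

View pics/k.png

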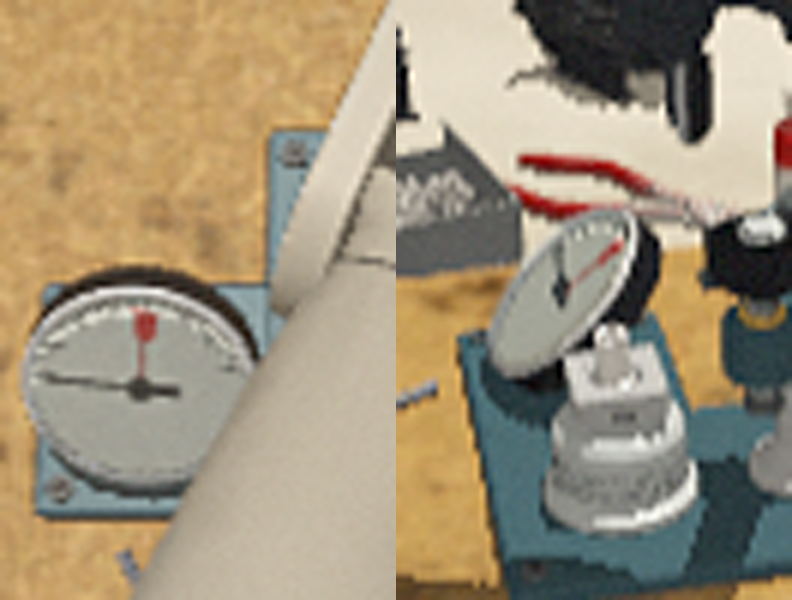

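```bash
python3 -m crank '[0,0,-0.1,0,0,0,65, 0,0,-0.1,0,0,0,65, 0,0,0,0,0,0,65]' 20;python3 -c "
from rig import *
s=observe();print(s['q'].round(1),s['position'])"
```

```text
time_s: 12.7
position: [0.5413, -0.1124, 0.2499]
tool_rot: [[-0.64, 0.768, -0.001], [0.768, 0.64, -0.001], [-0.0, -0.002, -1.0]]
ft_force: [0.3, 0.7, 0.3]
grip_width: 0.0556
[-2.400e+01  2.190e+01  7.330e+01 -1.000e-01  8.470e+01 -1.538e+02] [ 0.541347   -0.1124434   0.24991011]
```

```bash
python3 -m crank '[0,0,0,-0.0008,-0.0016,-0.02,65, 0,0,0,0,0,-0.015,65, 0,0,0,0,0,-0.006,65, 0,0,0,0,0,-0.003,65, 0,0,0,0,0,0,65]' 20;python3 -m crank '[0,0,0,0,0,-0.007,65, 0,0,0,0,0,-0.007,65, 0,0,0,0,0,-0.003,65,0,0,0,0,0,0,65]' 20
```

```text
time_s: 13.2
position: [0.5407, -0.1141, 0.2062]
tool_rot: [[-0.641, 0.768, -0.001], [0.768, 0.641, -0.001], [-0.001, -0.001, -1.0]]
ft_force: [0.8, 0.5, 0.3]
grip_width: 0.0555
time_s: 13.6
position: [0.5405, -0.1139, 0.1885]
tool_rot: [[-0.64, 0.768, -0.002], [0.768, 0.64, -0.001], [0.001, -0.002, -1.0]]
ft_force: [-0.2, 0.4, -0.6]
grip_width: 0.0557
```

```bash
python3 -c "
import numpy as np
v=np.array([-.0392,-.0866]);a=np.radians(-3);R=np.array([[np.cos(a),-np.sin(a)],[np.sin(a),np.cos(a)]])
for i in range(25):
  w=R@v;print((w-v).round(4),(w+[.5797,-.0274]).round(4));v=w"
```

```text
[-0.0045  0.0022] [ 0.536  -0.1118]
[-0.0044  0.0024] [ 0.5317 -0.1094]
[-0.0042  0.0026] [ 0.5274 -0.1068]
[-0.0041  0.0028] [ 0.5234 -0.104 ]
[-0.0039  0.0031] [ 0.5194 -0.1009]
[-0.0038  0.0033] [ 0.5157 -0.0976]
[-0.0036  0.0034] [ 0.5121 -0.0942]
[-0.0034  0.0036] [ 0.5087 -0.0906]
[-0.0032  0.0038] [ 0.5055 -0.0868]
[-0.003  0.004] [ 0.5025 -0.0828]
[-0.0028  0.0041] [ 0.4997 -0.0787]
[-0.0026  0.0043] [ 0.4971 -0.0744]
[-0.0023  0.0044] [ 0.4947 -0.07  ]
[-0.0021  0.0045] [ 0.4926 -0.0655]
[-0.0019  0.0046] [ 0.4907 -0.0609]
[-0.0016  0.0047] [ 0.4891 -0.0562]
[-0.0014  0.0048] [ 0.4877 -0.0514]
[-0.0011  0.0048] [ 0.4866 -0.0466]
[-0.0009  0.0049] [ 0.4857 -0.0417]
[-0.0006  0.0049] [ 0.4851 -0.0368]
[-0.0004  0.005 ] [ 0.4847 -0.0318]
[-0.0001  0.005 ] [ 0.4846 -0.0268]
[0.0002 0.005 ] [ 0.4848 -0.0218]
[0.0004 0.005 ] [ 0.4852 -0.0169]
[0.0007 0.0049] [ 0.4859 -0.0119]
```

```bash
python3 -m crank '[0,0,-0.0524,-0.0045,0.0022,0,65, 0,0,-0.0524,-0.0044,0.0024,0,65, 0,0,-0.0524,-0.0042,0.0026,0,65, 0,0,-0.0524,-0.0041,0.0028,0,65, 0,0,-0.0524,-0.0039,0.0031,0,65]' 20;python3 -m crank '[0,0,-0.0524,-0.0038,0.0033,0,65, 0,0,-0.0524,-0.0036,0.0034,0,65, 0,0,-0.0524,-0.0034,0.0036,0,65, 0,0,-0.0524,-0.0032,0.0038,0,65, 0,0,-0.0524,-0.003,0.004,0,65, 0,0,-0.0524,-0.0028,0.0041,0,65, 0,0,-0.0524,-0.0026,0.0043,0,65, 0,0,-0.0524,-0.0023,0.0044,0,65, 0,0,-0.0524,-0.0021,0.0045,0,65, 0,0,-0.0524,-0.0019,0.0046,0,65]'
```

```text
time_s: 14.1
position: [0.52, -0.1012, 0.1894]
tool_rot: [[-0.417, 0.909, 0.001], [0.909, 0.417, -0.002], [-0.002, -0.0, -1.0]]
ft_force: [2.4, -1.7, -0.3]
grip_width: 0.0554
time_s: 15.1
position: [0.4913, -0.0613, 0.1894]
tool_rot: [[0.094, 0.996, 0.0], [0.996, -0.094, -0.002], [-0.001, 0.0, -1.0]]
ft_force: [1.5, -1.7, -1.0]
grip_width: 0.0553
```

```bash
python3 -m crank '[0,0,-0.0524,-0.0016,0.0047,0,65, 0,0,-0.0524,-0.0014,0.0048,0,65, 0,0,-0.0524,-0.0011,0.0048,0,65, 0,0,-0.0524,-0.0009,0.0049,0,65, 0,0,-0.0262,-0.0003,0.0025,0,65, 0,0,-0.0262,-0.0003,0.0024,0,65, 0,0,-0.0262,-0.0002,0.0025,0,65]';python3 -m crank '[0,0,-0.0262,-0.0002,0.0025,0,65, 0,0,-0.0262,-0.0001,0.0025,0,65, 0,0,-0.0131,0,0.0012,0,65, 0,0,-0.0131,0,0.0012,0,65, 0,0,0,0,0,0,65]';python3 -m crank '[0,0,-0.0131,0,0.0012,0,65, 0,0,-0.0131,0,0.0012,0,65, 0,0,0,0,0,0,65]'
```

```text
time_s: 15.8
position: [0.4854, -0.0347, 0.1894]
tool_rot: [[0.372, 0.928, -0.0], [0.928, -0.372, -0.001], [-0.001, 0.0, -1.0]]
ft_force: [0.0, -2.5, 0.1]
grip_width: 0.0558
time_s: 16.3
position: [0.4848, -0.0269, 0.1892]
tool_rot: [[0.442, 0.897, -0.001], [0.897, -0.442, 0.0], [-0.0, -0.001, -1.0]]
ft_force: [-0.3, -1.5, 0.7]
grip_width: 0.0555
time_s: 16.6
position: [0.4847, -0.0244, 0.189]
tool_rot: [[0.466, 0.885, -0.001], [0.885, -0.466, 0.0], [-0.0, -0.001, -1.0]]
ft_force: [0.8, -1.4, 1.4]
grip_width: 0.0556
```

```bash
python3 -m crank '[0,0,-0.0131,0,0.0012,0,65, 0,0,-0.0131,0,0.0012,0,65, 0,0,0,0,0,0,65]';python3 -m crank '[0,0,-0.0131,0.0001,0.0012,0,65, 0,0,-0.0131,0.0001,0.0008,0,65, 0,0,0,0,0,0,65]'
```

```text
time_s: 16.9
position: [0.4847, -0.0219, 0.189]
tool_rot: [[0.489, 0.872, -0.002], [0.872, -0.489, 0.001], [-0.0, -0.002, -1.0]]
ft_force: [1.0, -1.5, 0.5]
grip_width: 0.0555
time_s: 17.2
position: [0.4849, -0.02, 0.189]
tool_rot: [[0.512, 0.859, -0.001], [0.859, -0.512, 0.001], [-0.0, -0.002, -1.0]]
ft_force: [0.2, -1.8, 0.2]
grip_width: 0.0558
```

```bash
python3 -m crank '[0,0,0,0,0.0007,0,65, 0,0,0,0,0,0,65]';python3 -m crank '[0,0,0,0,0.0007,0,65, 0,0,0,0,0,0,65]'
```

```text
time_s: 17.4
position: [0.4849, -0.0194, 0.189]
tool_rot: [[0.511, 0.859, -0.002], [0.859, -0.511, 0.0], [-0.0, -0.002, -1.0]]
ft_force: [-0.5, -2.0, 2.1]
grip_width: 0.0554
time_s: 17.6
position: [0.4848, -0.0187, 0.189]
tool_rot: [[0.511, 0.859, -0.002], [0.859, -0.511, 0.0], [-0.001, -0.002, -1.0]]
ft_force: [-2.0, -1.7, 2.0]
grip_width: 0.0554
```

```bash
for i in 1; do python3 -m crank '[0,0,0,0,0.0007,0,65, 0,0,0,0,0,0,65]'; done; python3 -m crank '[0,0,0,0,0.0006,0,65, 0,0,0,0,0,0,65]'
```

```text
time_s: 17.8
position: [0.4847, -0.0179, 0.189]
tool_rot: [[0.511, 0.859, -0.002], [0.859, -0.511, 0.0], [-0.001, -0.002, -1.0]]
ft_force: [-2.9, -2.1, 2.2]
grip_width: 0.0559
time_s: 18.0
position: [0.4847, -0.0174, 0.189]
tool_rot: [[0.511, 0.859, -0.002], [0.859, -0.511, 0.0], [-0.001, -0.002, -1.0]]
ft_force: [-3.9, -2.5, 1.9]
grip_width: 0.0555
```

```bash
python3 -m crank '[0,0,0,0,0.0006,0,65, 0,0,0,0,0,0,65]'; python3 -c "
from rig import *
import numpy as np
s=observe();print(s['ft_force'],s['wrist_torque'])"
```

```text
time_s: 18.2
position: [0.4847, -0.0168, 0.189]
tool_rot: [[0.511, 0.859, -0.002], [0.859, -0.511, 0.0], [-0.001, -0.002, -1.0]]
ft_force: [-4.2, -3.3, 1.9]
grip_width: 0.0559
[-4.23652658 -3.26321451  1.87332146] [-0.57711245  0.71209864 -0.07600994]
```

```bash
python3 - <<'E'
from h import *
cams();L=[]
P=np.array([.4847,-.0257,0])
print([ (z,proj("side",P+[0,0,z]).round(1)) for z in (.084,.107,.14,.189)])
for n,(c,r) in (("top",(215,165)),("side",(250,150))):
    im=CAM[n]["frame"][r:r+100,c:c+66,::-1]
    L.append(cv2.resize(im,(396,600),interpolation=cv2.INTER_CUBIC))
cv2.imwrite("pics/home.png",np.hstack(L))
E
```

```text
[(0.084, array([285.9, 211.7])), (0.107, array([285.6, 205. ])), (0.14, array([285.1, 195.1])), (0.189, array([284.3, 180. ]))]
```

View pics/home.png

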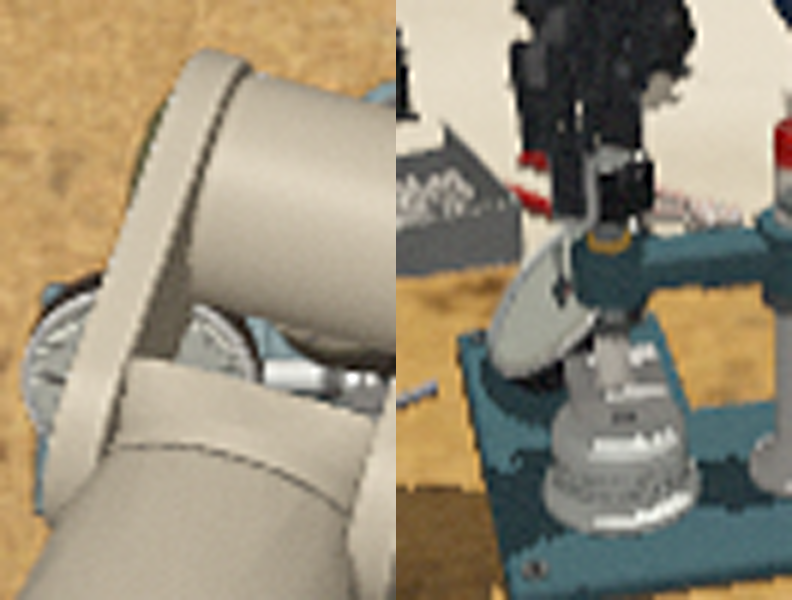

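```bash
python3 -m crank '[0,0,0,0,-0.004,0,65, 0,0,0,0,-0.0043,0,65, 0,0,0,0,0,0,45, 0,0,0,0,0,0,45, 0,0,0,0,0,0,45, 0,0,0,0,0,0,45]' 30
```

```text
time_s: 18.9
position: [0.4853, -0.0253, 0.1892]
tool_rot: [[0.511, 0.859, -0.0], [0.859, -0.511, -0.0], [-0.0, -0.0, -1.0]]
ft_force: [1.9, -2.5, 0.8]
grip_width: 0.0422
```

```bash
python3 -m crank '[0,0,0,0,0,0,20, 0,0,0,0,0,0,20, 0,0,0,0,0,0,20]' 30;  python3 -m crank '[0,0,-0.1,0,0,-0.00025,20, 0,0,-0.1,0,0,-0.00025,20, 0,0,-0.1,0,0,-0.00026,20, 0,0,-0.1,0,0,-0.00026,20]'
```

```text
time_s: 19.2
position: [0.4853, -0.0252, 0.1891]
tool_rot: [[0.511, 0.859, -0.0], [0.859, -0.511, 0.0], [-0.0, -0.0, -1.0]]
ft_force: [2.9, -2.7, 0.3]
grip_width: 0.042
time_s: 19.6
position: [0.4854, -0.0249, 0.1882]
tool_rot: [[0.808, 0.589, 0.0], [0.589, -0.808, 0.001], [0.001, -0.001, -1.0]]
ft_force: [4.7, -0.4, 1.0]
grip_width: 0.0421
```

```bash
python3 -m crank '[0,0,-0.1,0.0004,0.0002,-0.00025,20, 0,0,-0.1,0.0002,0.0002,-0.00025,20, 0,0,-0.1,0,0,-0.00026,20, 0,0,-0.1,0,0,-0.00026,20, 0,0,-0.1,0,0,-0.00025,20, 0,0,-0.1,0,0,-0.00025,20]';python3 -m crank '[0,0,-0.1,0,0,-0.00025,20, 0,0,-0.1,0,0,-0.00025,20, 0,0,-0.1,0,0,-0.00026,20, 0,0,-0.1,0,0,-0.00026,20, 0,0,-0.1,0,0,-0.00025,20, 0,0,-0.1,0,0,-0.00025,20, 0,0,0,0,0,0,20]'; python3 - <<'E'
from h import *
cams();s=observe();print(s["q"].round(1),s["wrist_torque"])
for n in CAM: cv2.imwrite(f"pics/t1{n}.png",CAM[n]["frame"][:,:,::-1])
E
```

```text
time_s: 20.2
position: [0.486, -0.0246, 0.1869]
tool_rot: [[1.0, 0.03, 0.001], [0.03, -1.0, 0.002], [0.001, -0.001, -1.0]]
ft_force: [3.0, -2.0, 3.3]
grip_width: 0.0417
time_s: 20.9
position: [0.4864, -0.0247, 0.1855]
tool_rot: [[0.843, -0.539, 0.003], [-0.539, -0.843, 0.001], [0.002, -0.003, -1.0]]
ft_force: [5.4, -0.7, 2.6]
grip_width: 0.042
[-16.9  18.7  89.9   0.1  71.2  15.5] [-0.14297353 -0.73479095 -0.08755362]
```

```bash
python3 -m crank '[0,0,0,0,0,0,65, 0,0,0,0,0,0,65, 0,0,0,0,0,0,65, 0,0,0,0,0,0.02,65, 0,0,0,0,0,0.04,65, 0,0,0,0,-0.03,0,65, 0,0,0,0,-0.045,0,65, 0,0,0,0,-0.045,0,65, 0,0,0,0,0,0,65, 0,0,0,0,0,0,65]'; python3 - <<'E'
from h import *
cams();L=[]
print(observe()["position"])
for n in CAM: cv2.imwrite(f"pics/t2{n}.png",CAM[n]["frame"][:,:,::-1])
for n,(c,r) in (("top",(217,205)),("side",(255,180))):
    im=CAM[n]["frame"][r:r+50,c:c+50,::-1]
    L.append(cv2.resize(im,(400,400),interpolation=cv2.INTER_CUBIC))
cv2.imwrite("pics/d1.png",np.hstack(L))
a=np.radians(-1);X=np.array([np.cos(a),np.sin(a),0]);Y=np.array([-np.sin(a),np.cos(a),0]);Z=np.array([0,0,1.])
C=np.array([.4847,-.0257,.062])+.127*Y-.008*X
al=np.radians(42);up=np.cos(al)*X+np.sin(al)*Z   # dial top dir in face plane
for t in np.arange(0,2.01,.2):
    b=np.radians(83)-t; P=C+.04*(np.cos(b)*up+np.sin(b)*Y)
    print(round(t,1),((proj("top",P)-[217,205]+.5)*8).round(),((proj("side",P)-[255,180]+.5)*8+[400,0]).round())
print("C",(proj("top",C)-[217,205]+.5)*8,(proj("side",C)-[255,180]+.5)*8+[400,0])
E
```

```text
time_s: 22.0
position: [0.4852, -0.1451, 0.2445]
tool_rot: [[0.843, -0.538, -0.001], [-0.538, -0.843, 0.002], [-0.002, -0.002, -1.0]]
ft_force: [-0.0, 1.2, 0.2]
grip_width: 0.0558
[ 0.48533335 -0.14378503  0.2448161 ]
0.0 [ 60. 178.] [580.  96.]
0.2 [ 64. 159.] [594.  86.]
0.4 [ 71. 142.] [607.  77.]
0.6 [ 83. 127.] [620.  72.]
0.8 [ 98. 114.] [632.  70.]
1.0 [117. 104.] [641.  70.]
1.2 [138.  97.] [649.  74.]
1.4 [160.  94.] [654.  81.]
1.6 [183.  95.] [656.  91.]
1.8 [206. 100.] [656. 103.]
2.0 [227. 108.] [653. 117.]
C [173.76102284 189.2759666 ] [585.32248148 149.26718477]
```

View pics/d1.png

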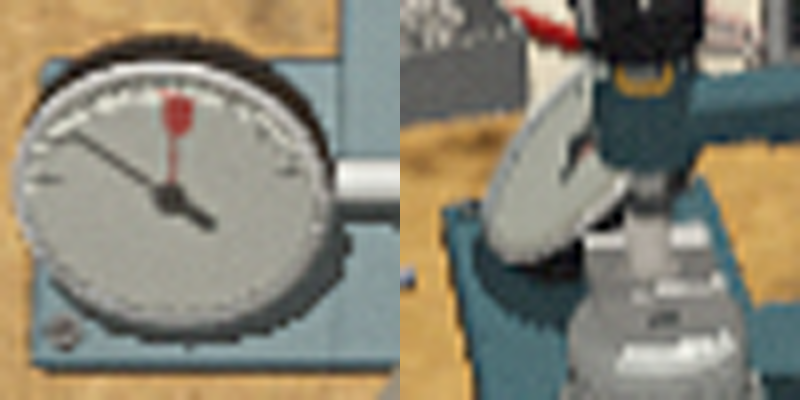

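```bash
python3 -m crank '[0,0,0,0,0.045,0,65, 0,0,0,0,0.045,0,65, 0,0,0,0.0008,0.03,0,65, 0,0,0,0,0,-0.035,65, 0,0,0,0,0,-0.02,65, 0,0,0,0,0,-0.005,65, 0,0,0,0,0,0,45, 0,0,0,0,0,0,45, 0,0,0,0,0,0,45, 0,0,0,0,0,0,45]' 30; python3 -m crank '[0,0,0,0,0,0,20, 0,0,0,0,0,0,20]' 30
```

```text
time_s: 23.1
position: [0.4867, -0.0245, 0.1854]
tool_rot: [[0.844, -0.536, 0.002], [-0.536, -0.844, 0.002], [0.0, -0.002, -1.0]]
ft_force: [4.0, 2.4, -5.7]
grip_width: 0.042
time_s: 23.3
position: [0.4867, -0.0245, 0.1853]
tool_rot: [[0.844, -0.536, 0.002], [-0.536, -0.844, 0.002], [0.0, -0.002, -1.0]]
ft_force: [5.0, 3.1, -5.4]
grip_width: 0.0418
```

```bash
python3 -m crank '[0,0,0,0.0006,0.0006,-0.0006,20, 0,0,0,0,0,0,20]'; python3 -m crank '[0,0,-0.1,0,0.0003,-0.0005,20, 0,0,-0.1,0,0,-0.00035,20, 0,0,-0.1,0,0,-0.00026,20, 0,0,-0.1,0,0,-0.00026,20, 0,0,0,0,0,0,20]'
```

```text
time_s: 23.5
position: [0.4868, -0.0243, 0.1849]
tool_rot: [[0.844, -0.536, 0.0], [-0.536, -0.844, 0.001], [-0.0, -0.001, -1.0]]
ft_force: [-1.0, -0.4, 1.0]
grip_width: 0.042
time_s: 24.0
position: [0.4871, -0.0244, 0.1838]
tool_rot: [[0.567, -0.823, 0.002], [-0.823, -0.567, -0.0], [0.002, -0.002, -1.0]]
ft_force: [-1.7, -2.7, 4.8]
grip_width: 0.0423
```

```bash
python3 -m crank '[0,0,-0.1,0,0,0,20, 0,0,-0.1,0,0,-0.0001,20, 0,0,-0.1,0,0,-0.00025,20, 0,0,0,0,0,0,20]'; python3 -m crank '[0,0,-0.1,0,0,-0.0002,20, 0,0,-0.1,0,0,-0.0002,20, 0,0,-0.1,0,0,-0.0002,20,0,0,-0.1,0,0,-0.0002,20, 0,0,0,0,0,0,20]'
```

```text
time_s: 24.4
position: [0.4874, -0.0245, 0.1833]
tool_rot: [[0.301, -0.954, 0.003], [-0.954, -0.301, -0.001], [0.002, -0.003, -1.0]]
ft_force: [0.0, -5.5, 4.6]
grip_width: 0.0419
time_s: 24.9
position: [0.4876, -0.0248, 0.1825]
tool_rot: [[-0.093, -0.996, 0.004], [-0.996, 0.093, -0.002], [0.002, -0.004, -1.0]]
ft_force: [0.2, -6.5, 4.2]
grip_width: 0.042
```

```bash
python3 -m crank '[0,0,0,0,0,0.0006,20, 0,0,0,0,0,0,65, 0,0,0,0,0,0,65, 0,0,0,0,0,0,65, 0,0,0,0,0,0.02,65, 0,0,0,0,0,0.045,65, 0,0,0,0,-0.03,0,65, 0,0,0,0,-0.045,0,65, 0,0,0,0,-0.045,0,65, 0,0,0,0,0,0,65, 0,0,0,0,0,0,65]'; python3 - <<'E'
from h import *
cams();L=[]
print(observe()["position"],observe()["ft_force"])
for n,(c,r) in (("top",(217,205)),("side",(255,180)),("top",(245,165))):
    im=CAM[n]["frame"][r:r+50,c:c+50,::-1]
    L.append(cv2.resize(im,(400,400) if len(L)==0 else (200,200),interpolation=cv2.INTER_CUBIC))
cv2.imwrite("pics/d2.png",np.hstack([L[0],np.vstack(L[1:])]))
E
```

```text
time_s: 26.0
position: [0.4867, -0.1442, 0.2471]
tool_rot: [[-0.096, -0.995, 0.001], [-0.995, 0.096, 0.001], [-0.001, -0.001, -1.0]]
ft_force: [0.3, 1.0, -0.0]
grip_width: 0.0552
[ 0.48685404 -0.14288669  0.24736351] [-0.05289225  0.58127065  0.50306275]
```

View pics/d2.png

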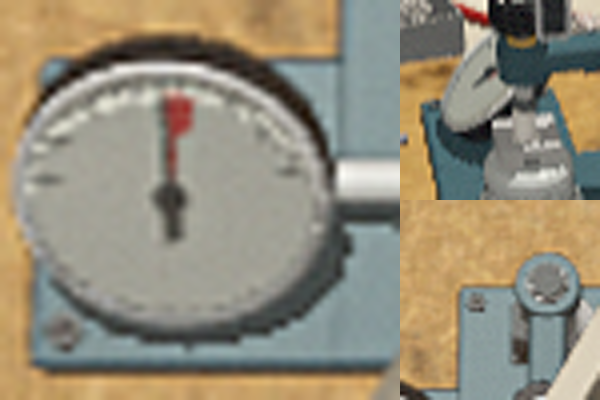

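```bash
python3 -m crank '[0,0,0,0,0.045,0,65, 0,0,0,0,0.045,0,65, 0,0,0,0,0.03,0,65, 0,0,0,0,0,-0.04,65, 0,0,0,0,0,-0.02,65, 0,0,0,0,0,-0.0054,65, 0,0,0,0,0,0,45, 0,0,0,0,0,0,45, 0,0,0,0,0,0,45, 0,0,0,0,0,0,20]' 30; python3 -m crank '[0,0,0,0,0,0,20, 0,0,0,0,0,0,20]' 30
```

```text
time_s: 27.1
position: [0.4867, -0.0244, 0.1829]
tool_rot: [[-0.095, -0.995, 0.001], [-0.995, 0.095, -0.002], [0.001, -0.001, -1.0]]
ft_force: [-2.7, -5.7, -3.9]
grip_width: 0.0423
time_s: 27.3
position: [0.4867, -0.0244, 0.1829]
tool_rot: [[-0.095, -0.995, 0.001], [-0.995, 0.095, -0.002], [0.001, -0.001, -1.0]]
ft_force: [-2.1, -4.5, -3.6]
grip_width: 0.0417
```

```bash
python3 -m crank '[0,0,0,0,0,-0.0005,20, 0,0,-0.065,0,0,-0.00017,20, 0,0,-0.065,0,0,-0.00017,20, 0,0,0,0,0,0,20, 0,0,0,0,0,0,20]'; python3 -m crank '[0,0,0,0,0,0,65, 0,0,0,0,0,0,65, 0,0,0,0,0,0,65, 0,0,0,0,0,0.02,65, 0,0,0,0,0,0.045,65, 0,0,0,0,-0.03,0,65, 0,0,0,0,-0.045,0,65, 0,0,0,0,-0.045,0,65, 0,0,0,-0.03,-0.04,0.04,65, 0,0,0,-0.03,-0.04,0,65, 0,0,0,0,0,0,65, 0,0,0,0,0,0,65]'; python3 - <<'E'
from h import *
cams();L=[]
for n,(c,r) in (("top",(217,205)),("side",(255,180)),("top",(270,165))):
    im=CAM[n]["frame"][r:r+50,c:c+50,::-1]
    L.append(cv2.resize(im,(500,500) if len(L)==0 else (250,250),interpolation=cv2.INTER_CUBIC))
cv2.imwrite("pics/d3.png",np.hstack([L[0],np.vstack(L[1:])]))
E
```

```text
time_s: 27.8
position: [0.4867, -0.0245, 0.1824]
tool_rot: [[-0.223, -0.975, 0.001], [-0.975, 0.223, -0.002], [0.002, -0.002, -1.0]]
ft_force: [-3.4, -5.7, -1.6]
grip_width: 0.0421
time_s: 29.0
position: [0.4332, -0.2156, 0.2777]
tool_rot: [[-0.225, -0.974, 0.002], [-0.974, 0.225, 0.0], [-0.001, -0.002, -1.0]]
ft_force: [0.7, 1.2, -0.7]
grip_width: 0.0555
```

View pics/d3.png

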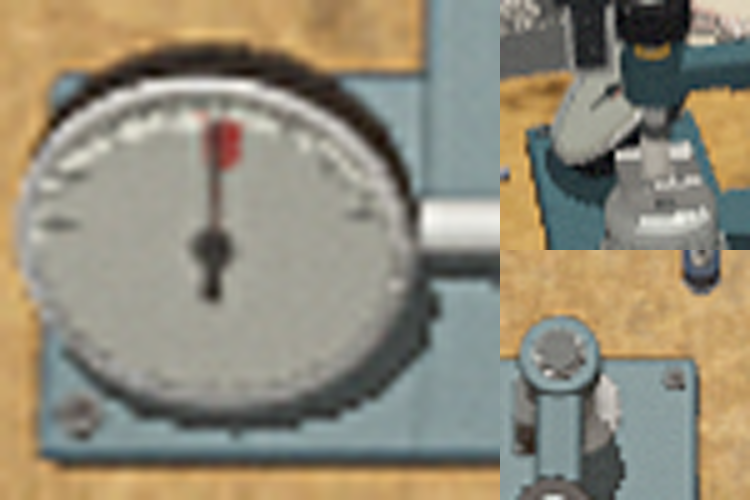

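```bash
python3 -c "
from rig import *
print(observe()['ft_force']);print(close_job())"
```

```text
[-0.55649266 -0.10595968  0.18977703]
the job is handed in; nothing more can be done
None
```

The tall bushing is in the pocket, the press arm is home, and the gauge hand rests inside the red band with the robot well clear. I handed the job in at about 29 s of the 72 s allowed.

- **Bushing:** I gripped it twice at right angles to centre it, then lowered it flange down into the pocket. It went to floor depth and seated against about 6 N.
- **Arm:** I pushed it home by the knob with about 2–5 N. The final top picture shows it straight over the anvil.
- **Knob:** I turned it clockwise in three grips of 1.6, 1.1 and 0.13 rad, reading the gauge with the hand off after each. The readings were about 0.60, 1.47 and 1.53 rad.
- **Band:** its middle reads about 1.59 rad, so the hand sits slightly below centre with red visible on both sides.

- **Forces:** vertical push or lift on the knob stayed below about 6 N in the readings I took. A few short sideways grip forces reached about 6–7 N.
- **Upward force while gripping:** an 8.7 N vertical force showed while I was gripping the bushing on the bench. It went away after I lifted by 2 mm.
- **Wrist joint:** on the way to the knob, the last joint reached the edge of its range, reading -165.3 against -165.26 degrees. I backed it off at once.
- **Stop contact:** I judged it from the rising force and the pictures. The push force rose only slowly, so it was not a sharp signal.
- **Other bench items:** I did not compare the squat bushing and the tape with their starting positions. The robot did not knowingly touch them.

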